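# Clamp the little celadon pot in the pot vice

## Robot

A 7-joint arm with a two-finger parallel gripper is mounted at the origin on the work surface. World frame = base frame: x ahead of the robot, y to its left, z up, the work surface at z = 0. Lengths are in m, angles in rad, forces in N, time in s.
With the tool pointing down it reaches from about 0.425 to 0.925 m from the base axis. Payload 6.8 kg.
Tool frame: the origin (TCP) lies between the finger pads; the fingertips stand 22 mm ahead of it and the grasp point (between the pads) lies 3 mm ahead of it; z points along the fingers, y is the direction in which the jaws open and shut (so a half turn about z gives the same grasp; the last joint's range is limited). The gripper opens to 85 mm and grips with 20 to 120 N. Pads are 22 mm wide; open, the fingers measure 114 mm over their backs; the gripper's body (76 mm by 85 mm) begins 54 mm behind the grasp point. The pads swing forward as they close: fully open they stand 13 mm farther back than shut.
Start: joints at [1.201, 0.477, 0.022, 1.555, -0.011, 1.109, -0.083], TCP at [0.175, -0.652, 0.253] pointing down, gripper open.
Joint ranges: [-2.96, 2.96], [-0.34, 2.1], [-1.41, 1.46], [0.24, 2.44], [-1.37, 4.51], [0.17, 1.92], [-2.96, 2.96]. Speed limits (rad/s): [2.39, 2.39, 3.14, 3.14, 3.14, 3.14, 3.14].

## Interface

Orientations are given as a unit quaternion [w, x, y, z].
In Python, from station import bot gives the robot as it stands. The module is installed in compiled form; this text tells all that it offers.
- The arm moves only by the tool drive_tool, never from a script. Its argument "series" is one flat list of numbers, 7 for each row, row after row: the opening, from -1 (shut) to 1 (fully open), then the shift along the tool's x, y, z in mm, then the turn, a rotation vector about the tool's x, y, z in rad. In form: [jaw, x, y, z, wx, wy, wz, jaw, x, y, z, wx, wy, wz, ...]. A call has 1 to 12 rows; each row shifts and turns the commanded pose from where the row before left it, along the tool's axes as they then stand; what a row does not reach is not made up. A row lasts 1/8 s, in which the tool goes at most 62.5 mm and 10.7 degrees, less where a joint would pass 70% of its speed; a pose out of reach is approached as far as the arm can. A call with a gripper value outside its range is refused whole. The fingers move at their own pace and stop on an object; "force" is the grip in N (left out, the last holds). Time passes only in rows, so rows that do not move let the fingers close. It gives the time, the measured TCP pose, the force and the opening at its end, in the units of the state.
- bot.get_obs(): the state, without advancing time (a new reading comes with each control period).
- bot.read_camera(name): name is "scene" or "top" or "wrist"; returns a dict with "pixels" (480x640x3 uint8, blue, green, red), "camera_matrix" (3x3 intrinsics, pixels), "rvec" (rotation vector, rad) and "tvec" (3), from world to camera coordinates, as OpenCV has them. Camera axes: x right, y down, z forward; pixel columns grow to the right and rows downward; lengths in m; the calibration is good to about 2 mm. The wrist camera is an equidistant fisheye: a pixel r from the principal point sees the ray r / f radians off the axis. A picture is of the moment at which its call begins. There is no depth.
- bot.hand_in(): hands the job in, once; it reports no verdict.
The state is a dict: "t": time; "q": joint angles; "joint_vel": joint speeds; "joint_torque": joint torques, N m; "eef_pos": TCP position; "tool_rot": TCP orientation; "contact_force": force on the tool from outside, world axes, zero at the start; "torque": the same for the moment, N m; "gripper_width": opening from 0.0 (shut) to 1.0 (fully open).
Only numpy, scipy, OpenCV 4.12 (cv2) and the standard library are available. Lean on these libraries where they do the work, as an engineer would, in place of code of your own. Each camera call takes 0.05 s, during which the arm holds its last target. There are 200 camera calls.

## Task

Stand the small straight-sided celadon pot upright on the bed of the pot vice, between its two cork-faced jaws, and let go of it. Then wind the star wheel clockwise by its spokes, pushing one after another round, until the jaws hold the pot firmly enough to be worked on, but do not over-tighten it: the pot cracks easily. Leave the other things on the counter where they are.

Things in the scene. Friction and masses are not known exactly. Their poses are not given: they have to be found in the camera images.
- pot_mid (a point): Middle (half-way up, on the axis) of the small straight-sided round celadon pot: 60 mm across, 60 mm high, open at the top, wall 5 mm, about 0.2 kg. Site z runs up the pot. The other celadon pot, 100 mm wide and 40 mm high, is not the one.
- vice: Grey cast pot vice, fixed. Origin under the middle of its foot (130 x 205 mm); z up; y along the screw, from the star wheel (-y end) to the back jaw (+y end); x across. Flat bed 76 mm wide, 106 mm above the origin: the pot stands on it at x = 0. Both jaws are 60 mm wide in x (their 8 mm high bases 74 mm), 42 mm high above the bed, open at the sides and top.
- bed_mid (a point): Point on the bed at the vice's origin in x and y, axes as the vice's. The front jaw (not measured) slides to +y, towards the back jaw, as the wheel is wound clockwise: 25 mm a turn. Its cork face starts at y = -35 to -30 mm, so that between the two cork faces the 60 mm pot has 7 to 19 mm to spare. It never runs back by itself. Its plate has a stiff rubber backing that gives 1 mm for each 100 N.
- back_jaw: Back jaw, bolted to the bed. Origin on the bed at the foot of its cast face, mid-width; axes as the vice's. On that face, to -y, is a flat cork facing, 52 mm wide, from 2 to 40 mm above the origin. More or less worn, it stands 2 to 9 mm out from the cast face (not measured). The front jaw pushes the standing pot along the bed until it meets the cork.
- wheel_hub (a point): Centre of the star wheel, 90 mm above the counter, 160 mm to -y of the vice's origin. Upright wheel: hub 34 mm across, five straight spokes 10 mm thick, 72 degrees apart, ending in 16 mm balls with centres 72 mm out. Turns with the wheel: its y is the vice's +y (screw axis), one spoke lies along its +z. Free space of 35 mm along the shaft behind the spokes (on the vice's side).
- star_wheel: The same wheel, origin and axes, for its feel. Clockwise seen from its free end closes: the uppermost spokes go to the vice's +x. It stays where left. Running free it takes 0.55 N m while turning (10 N at 55 mm out), 0.2 to 0.5 felt in pauses. Once both jaws pinch the pot, each 10 N of clamping adds 0.04 N m. Firm: some 0.25 N m added (65 N). Loose under 30 N, too tight over 110 N.
- bowl_pot: Low wide celadon pot, 100 mm across, 40 mm high; origin under its middle. To be left alone.
- saucer: Empty clay saucer, 104 mm across, 20 mm high; origin under its middle. To be left alone.
- clay_pot: Terracotta pot with a collar, 86 mm across, 80 mm high; origin under its middle. To be left alone.
- sieve: Round aluminium soil sieve, 192 mm across, 55 mm high; origin under its middle. To be left alone.
- scoop: Soil scoop, 190 mm long, steel with a wooden handle, lying flat; origin at its middle on the counter. To be left alone.
- brush: Counter brush lying flat; origin at its middle on the counter. To be left alone.
- twine_jar: Jar with a metal cap, 68 mm across, 85 mm high; origin under its middle. To be left alone.
Not all that is in view belongs to the job. Leave any pink look-alike of the part that bears pot_mid alone.

How it is judged:
By the outcome, as a careful person would: the job done as asked, in the order asked, and still so for the second after the job is handed in, with the robot touching nothing.
It also fails if it takes over 72 s, if anything falls off the work surface, if the arm or the gripper's body presses on something with over 40 N, if the wrist force passes 120 N, or if a joint passes its speed limit or range.

## Working session

There is one attempt and no reset: what is moved stays moved. The work goes in short steps, Python scripts to look and compute and a tool call to move; the robot and the scene stay as the last step left them, time stands still between calls to the robot, and variables do not carry over. Pictures are saved under pics/ and viewed, about 8 in all and at most 12, crops included, and the job is handed in when it is done.

Besides the shell and the picture viewer there is one more tool, called after ">>>" by a JSON object that holds its "fn" and its "kwargs", one argument or row to a line. drive_tool: Moves the arm, as the interface text tells. Its arguments: {"type":"object","properties":{"series":{"type":"array"},"force":{"type":"number"}},"required":["series"]}

```bash
mkdir -p pics; cat > h.py <<'E'
import numpy as np, cv2
from scipy.spatial.transform import Rotation as R
from station import bot
def cam(n):
    c=bot.read_camera(n); c['R']=cv2.Rodrigues(np.array(c['rvec'],float))[0]; c['t']=np.array(c['tvec'],float).ravel(); c['K']=np.array(c['camera_matrix'],float); c['n']=n; return c
def ray(c,u,v):
    K=c['K']; x=(u-K[0,2])/K[0,0]; y=(v-K[1,2])/K[1,1]
    if c['n']=='wrist':
        r=np.hypot(x,y); s=np.sin(r)/r if r>1e-9 else 1; d=np.array([x*s,y*s,np.cos(r)])
    else: d=np.array([x,y,1.])
    return -c['R'].T@c['t'], c['R'].T@d
def onz(c,u,v,z):
    o,d=ray(c,u,v); return o+d*(z-o[2])/d[2]
def proj(c,P):
    p=c['R']@np.array(P,float)+c['t']; K=c['K']
    if c['n']=='wrist':
        r=np.hypot(p[0],p[1]); th=np.arctan2(r,p[2]); k=th/max(r,1e-9); x,y=p[0]*k,p[1]*k
    else: x,y=p[0]/p[2],p[1]/p[2]
    return np.array([K[0,0]*x+K[0,2],K[1,1]*y+K[1,2]])
def tri(c1,p1,c2,p2):
    o1,d1=ray(c1,*p1);o2,d2=ray(c2,*p2); A=np.stack([d1,-d2],1); s=np.linalg.lstsq(A,o2-o1,rcond=None)[0]
    a,b=o1+s[0]*d1,o2+s[1]*d2; return (a+b)/2,np.linalg.norm(a-b)
E
python3 - <<'E'
from h import *
for n in ('scene','top'):
    c=cam(n); cv2.imwrite(f'pics/{n}0.png',c['pixels']); print(n,-c['R'].T@c['t'],c['R'][2],c['K'][0,0])
s=bot.get_obs(); print(s)
E
```

```text
scene [1.32675309 0.46932832 1.26944457] [-0.5188989  -0.28477416 -0.8060072 ] 503.518200045928
top [0.36903718 0.04687086 1.21472508] [ 0.1524232   0.0163185  -0.98818059] 456.14150205696757
{'t': 0.1, 'q': array([ 1.20088527,  0.4776977 ,  0.02234609,  1.55635922, -0.01147327,
        1.10929087, -0.0830645 ]), 'joint_vel': array([ 0.00026293, -0.00127439, -0.00017291, -0.00333769,  0.0009714 ,
       -0.00029685, -0.00168945]), 'joint_torque': array([ 4.97780624e-03, -5.97752666e+01,  1.61392417e+00, -2.81952077e+01,
        1.28791112e-02,  5.06881275e-03,  8.23762264e-06]), 'eef_pos': array([ 0.17456413, -0.65152123,  0.25243341]), 'tool_rot': array([-7.94020607e-04,  9.91439573e-01,  1.30563822e-01, -1.76670779e-04]), 'contact_force': array([ 0.14012316, -0.35736223, -0.28246112]), 'torque': array([-0.01304569, -0.03971074,  0.02106156]), 'gripper_width': 0.9975164462653362}
```

View pics/scene0.png

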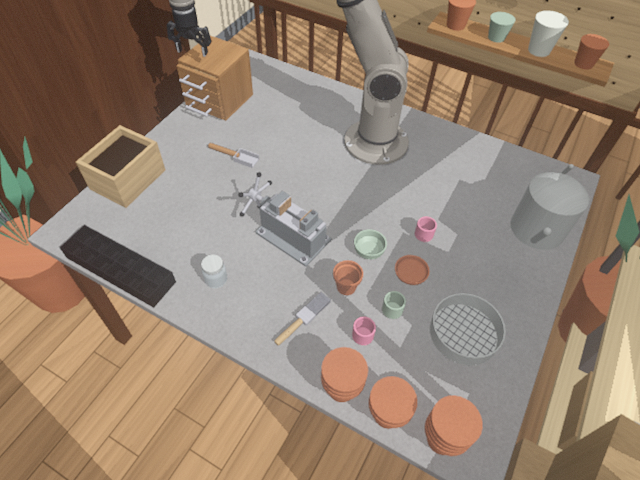

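View pics/top0.png

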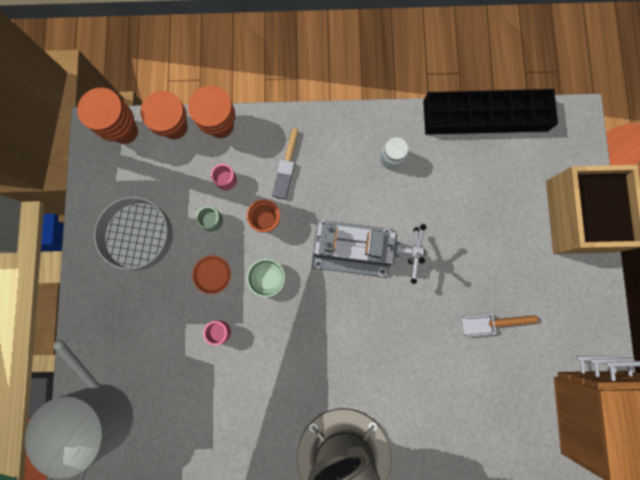

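Candidates: the small celadon pot is at top (208,218) / scene (394,305). The wide celadon bowl at top (267,278) is too wide, and the pots at top (223,176) and (217,332) are pink. I choose (208,218) and check it in one crop along with the vice.

```bash
python3 - <<'E'
from h import *
t=cam('top');s=cam('scene')
a=cv2.resize(t['pixels'][205:290,300:445],None,fx=5.5,fy=5.5,interpolation=cv2.INTER_CUBIC)[:, :800]
b=cv2.resize(t['pixels'][190:250,180:240],(200,200),interpolation=cv2.INTER_CUBIC) 
d=cv2.resize(s['pixels'][165:270,225:345],None,fx=4.8,fy=4.8,interpolation=cv2.INTER_CUBIC)[:600]
im=np.zeros((600,800,3),np.uint8)
a2=cv2.resize(t['pixels'][210:285,305:440],(540,300),interpolation=cv2.INTER_CUBIC); im[:300,:540]=a2   # x4
im[:240,550:790]=cv2.resize(t['pixels'][190:250,180:240],(240,240))
im[300:600,:340]=cv2.resize(s['pixels'][185:260,230:315],(340,300),interpolation=cv2.INTER_CUBIC)
im[300:600,345:645]=cv2.resize(s['pixels'][200:275,255:330],(300,300),interpolation=cv2.INTER_CUBIC)
cv2.imwrite('pics/crop1.png',im)
# celadon masks
for c in (t,s):
    hsv=cv2.cvtColor(c['pixels'],cv2.COLOR_BGR2HSV)
    m=cv2.inRange(hsv,(45,25,60),(90,120,255))
    n,l,st,ce=cv2.connectedComponentsWithStats(m)
    for i in range(1,n):
        if st[i,4]>100: print(c['n'],st[i],ce[i].round(1))
for z in (0,0.06): print('pot',z,onz(t,208,218,z),onz(s,394,305,z))
print('stand',tri(t,(418,253),s,(252,194)))
E
```

```text
top [196 206  27  25 502] [208.8 218.4]
top [ 247  259   38   38 1160] [265.6 277.5]
scene [489  17  23  25 274] [497.8  30.9]
scene [ 23 137  10  32 163] [ 26.6 153.8]
scene [   0  149   35   77 1117] [ 15.9 185.4]
scene [616 196  24  66 727] [627.4 227.8]
pot 0 [0.6147038  0.35165527 0.        ] [0.59135186 0.33859112 0.        ]
pot 0.06 [0.60256937 0.33660078 0.06      ] [0.62611043 0.34477038 0.06      ]
stand (array([ 0.49973273, -0.19897827,  0.07910695]), np.float64(0.006353234652216326))
```

View pics/crop1.png

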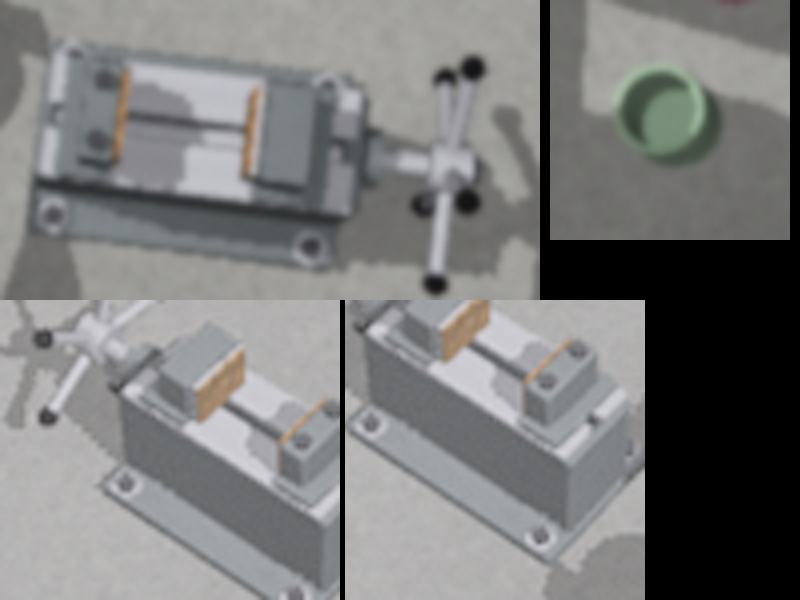

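The crop confirms the choice: one plain straight-sided celadon pot, upright. In the ×4 vice crop the back cork edge runs (128,70)-(117,160), the front cork edge (258,88)-(247,178), and the hub is at (452,168). The five black wheel balls are visible.

```bash
python3 - <<'E'
from h import *
t=cam('top');s=cam('scene')
T=lambda x,y:(305+x/4-.4,210+y/4-.4)
f=lambda p,z:onz(t,*T(*p),z)[:2].round(4)
z=.146
b=[f(p,z) for p in((128,70),(117,160))];fr=[f(p,z) for p in((258,88),(247,178))]
print('back cork',b,np.linalg.norm(b[0]-b[1]),'front',fr,np.linalg.norm(fr[0]-fr[1]))
print('foot',[f(p,.01) for p in((32,228),(325,265),(55,40))])
h=f((452,168),.09);print('hub',h, 'hub tri',tri(t,T(452,168),s,(253.4,193.4)))
d=(b[0]+b[1]-fr[0]-fr[1])/2;print('dir',d,np.linalg.norm(d),np.degrees(np.arctan2(d[1],d[0])))
bm=(b[0]+b[1])/2; d2=bm-h; print('hub->back',np.linalg.norm(d2),np.degrees(np.arctan2(d2[1],d2[0])))
# balls: dark pixels
for c,box in((t,(400,215,432,290)),(s,(225,165,280,220))):
    x0,y0,x1,y1=box; g=c['pixels'][y0:y1,x0:x1].max(2); m=(g<75).astype(np.uint8)
    n,l,st,ce=cv2.connectedComponentsWithStats(m)
    print(c['n'],[(tuple((ce[i]+(x0,y0)).round(1)),int(st[i,4])) for i in range(1,n) if st[i,4]>4])
print('pot tri', [onz(t,208.8,218.4,.045)])
hsv=cv2.cvtColor(s['pixels'],cv2.COLOR_BGR2HSV)[285:325,375:412]; m=cv2.inRange(hsv,(35,12,40),(100,140,255)); n,l,st,ce=cv2.connectedComponentsWithStats(m)
print([(st[i]+[375,285,0,0,0],ce[i]+(375,285)) for i in range(1,n) if st[i,4]>50])
print('clay_pot',onz(t,264,216,.08),'bowl',onz(t,266,278,.04))
E
```

```text
back cork [array([0.5565, 0.0076]), array([0.5028, 0.0155])] 0.05427798817200207 front [array([ 0.5441, -0.069 ]), array([ 0.4906, -0.0606])] 0.054155424474377496
foot [array([0.4757, 0.0688]), array([ 0.4475, -0.1234]), array([0.6019, 0.0511])]
hub [ 0.5007 -0.1929] hub tri (array([ 0.50142837, -0.19441273,  0.08699947]), np.float64(0.0019460795153529399))
dir [0.0123  0.07635] 0.07733441989179203 80.8482704931363
hub->back 0.20648947915087584 81.94053140440683
top [((np.float64(422.8), np.float64(226.8)), 24), ((np.float64(416.4), np.float64(228.7)), 10), ((np.float64(421.3), np.float64(260.1)), 35), ((np.float64(409.9), np.float64(261.1)), 21), ((np.float64(413.4), np.float64(280.5)), 19)]
scene [((np.float64(240.4), np.float64(194.7)), 7)]
pot tri [array([0.60448852, 0.33823785, 0.045     ])]
[(array([382, 291,  24,  28, 523]), array([393.46080306, 304.36328872]))]
clay_pot [0.60062828 0.18875408 0.08      ] bowl [0.44592281 0.18882039 0.04      ]
```

```bash
cat >> h.py <<'E'
def plan(target,xang,n,z=None):
    """n equal rows to TCP target with tool down, tool x at xang deg; prints rows"""
    s=bot.get_obs(); M=R.from_quat(np.array(s['tool_rot'])[[1,2,3,0]]); p=np.array(s['eef_pos'])
    a=np.radians(xang); G=R.from_matrix(np.array([[np.cos(a),np.sin(a),0],[np.sin(a),-np.cos(a),0],[0,0,-1]]).T.T)
    w=(M.inv()*G).as_rotvec(); d=(np.array(target)-p)/n
    print('pos',p.round(4),'xang',np.degrees(np.arctan2(*M.as_matrix()[[1,0],0])).round(2),'w',w.round(3),'d mm',((np.array(target)-p)*1e3).round(1),'F',np.round(s['contact_force'],1),'t',s['t'])
    for i in range(n):
        Mi=M*R.from_rotvec(w*i/n); print((Mi.inv().apply(d)*1e3).round(0).astype(int),(w/n).round(3))
E
python3 - <<'E'
from h import *
t=cam('top');s=cam('scene')
print('pink',onz(t,223,176,.05),'saucer',onz(t,212,275,.02),'pink2',onz(t,217,332,.05))
print('pot',onz(s,393.5,304.4,.035))
plan((.50,-.50,.30),50,5)
E
```

```text
pink [0.71708071 0.30117343 0.05      ] saucer [0.4577939  0.33342245 0.02      ] pink2 [0.31212232 0.31130663 0.05      ]
pot [0.61059461 0.34020513 0.035     ]
pos [ 0.1747 -0.652   0.2532] xang 15.0 w [-0.    -0.    -0.611] d mm [325.3 152.   46.8] F [ 0.4 -1.3  0.8] t 0.4
[ 71 -13  -9] [-0.    -0.    -0.122]
[72 -4 -9] [-0.    -0.    -0.122]
[72  5 -9] [-0.    -0.    -0.122]
[70 14 -9] [-0.    -0.    -0.122]
[68 22 -9] [-0.    -0.    -0.122]
```

>>> {"fn": "drive_tool", "kwargs": {
  "series": [1,58,-10,-8,0,0,-0.11,1,58,-4,-8,0,0,-0.11,1,58,2,-8,0,0,-0.11,1,58,8,-8,0,0,-0.11,1,55,15,-8,0,0,-0.11,1,55,20,-7,0,0,-0.11,1,0,0,0,0,0,0]
}}

```text
t: 1.27
eef_pos: [0.4961, -0.4965, 0.3008]
tool_rot: [-0.0, 0.893, 0.449, 0.002]
contact_force: [-0.0, 0.2, -0.1]
gripper_width: 1.0
```

```bash
python3 -c "
from h import *
plan((.605,.339,.28),81.6,15);print(bot.get_obs()['q'])"
```

```text
pos [ 0.4961 -0.4965  0.3008] xang 53.42 w [ 0.003 -0.004 -0.492] d mm [108.9 835.5 -20.8] F [-0.   0.2 -0.1] t 1.275
[ 49 -27   2] [ 0.    -0.    -0.033]
[ 50 -26   2] [ 0.    -0.    -0.033]
[ 51 -24   2] [ 0.    -0.    -0.033]
[ 51 -22   2] [ 0.    -0.    -0.033]
[ 52 -21   2] [ 0.    -0.    -0.033]
[ 53 -19   2] [ 0.    -0.    -0.033]
[ 53 -17   1] [ 0.    -0.    -0.033]
[ 54 -15   1] [ 0.    -0.    -0.033]
[ 54 -14   1] [ 0.    -0.    -0.033]
[ 55 -12   1] [ 0.    -0.    -0.033]
[ 55 -10   1] [ 0.    -0.    -0.033]
[56 -8  1] [ 0.    -0.    -0.033]
[56 -6  1] [ 0.    -0.    -0.033]
[56 -5  1] [ 0.    -0.    -0.033]
[56 -3  1] [ 0.    -0.    -0.033]
[ 0.83071101  0.49692316 -0.19772205  1.41692453  0.09471561  1.23542151
 -0.01318574]
```

>>> {"fn": "drive_tool", "kwargs": {
  "series": [1,50,-27,1,0,0,-0.04,1,50,-25,1,0,0,-0.04,1,51,-23,1,0,0,-0.04,1,52,-21,1,0,0,-0.04,1,53,-19,1,0,0,-0.04,1,54,-17,1,0,0,-0.04,1,54,-15,1,0,0,-0.04,1,54,-13,1,0,0,-0.04,1,54,-11,1,0,0,-0.04,1,55,-9,1,0,0,-0.04,1,56,-6,1,0,0,-0.04,1,56,-4,1,0,0,-0.04]
}}

```text
t: 2.78
eef_pos: [0.5841, 0.1648, 0.2883]
tool_rot: [0.0, 0.765, 0.645, -0.0]
contact_force: [0.8, -0.4, 0.5]
gripper_width: 0.999
```

```bash
python3 -c "
from h import *
plan((.605,.339,.20),81.6,4);print(bot.get_obs()['q'])
c=cam('wrist');cv2.imwrite('pics/w1.png',c['pixels']);print(proj(c,(.605,.339,.06)),-c['R'].T@c['t'],c['R'][2])
c=cam('top')"
```

```text
pos [0.5841 0.1648 0.2883] xang 80.26 w [ 0.001  0.001 -0.023] d mm [ 20.9 174.2 -88.3] F [ 0.8 -0.4  0.5] t 2.775
[44 -2 22] [ 0.     0.    -0.006]
[44 -2 22] [ 0.     0.    -0.006]
[44 -2 22] [ 0.     0.    -0.006]
[44 -1 22] [ 0.     0.    -0.006]
[ 0.03950591  0.38803576 -0.54868947  1.65571112  0.21803944  1.15918793
 -0.73382353]
[315.0311824   22.27792337] [0.59594907 0.23822572 0.40954284] [-0.0477754  -0.28797807 -0.95644453]
```

>>> {"fn": "drive_tool", "kwargs": {
  "series": [1,44,-2,20,0,0,-0.006,1,44,-2,20,0,0,-0.006,1,44,-2,20,0,0,-0.006,1,42,-1,18,0,0,-0.005,1,0,0,0,0,0,0]
}}

```text
t: 3.5
eef_pos: [0.6029, 0.3398, 0.2081]
tool_rot: [-0.001, 0.756, 0.655, -0.001]
contact_force: [-0.6, -0.5, -0.4]
gripper_width: 1.003
```

```bash
python3 - <<'E'
from h import *
c=cam('wrist');t=cam('top');cv2.imwrite('pics/w2.png',c['pixels'])
hsv=cv2.cvtColor(c['pixels'],cv2.COLOR_BGR2HSV);m=cv2.inRange(hsv,(40,22,50),(95,140,255))
n,l,st,ce=cv2.connectedComponentsWithStats(m)
print([(st[i],ce[i].round(1)) for i in range(1,n) if st[i,4]>300], proj(c,(.605,.339,.06)))
plan((.605,.339,.038),81.6,4)
E
```

```text
[(array([ 293,  179,   79,   86, 5188], dtype=int32), array([331.9, 222.6])), (array([ 205,  341,   41,   71, 1785], dtype=int32), array([227.7, 377.3]))] [328.51727459 227.49137923]
pos [0.605  0.336  0.2099] xang 81.58 w [-0.     0.001 -0.   ] d mm [   0.     3.  -171.9] F [-0.  -0.4  0.5] t 3.6
[ 1  0 43] [-0.  0. -0.]
[ 1  0 43] [-0.  0. -0.]
[ 1  0 43] [-0.  0. -0.]
[ 1  0 43] [-0.  0. -0.]
```

View pics/w2.png

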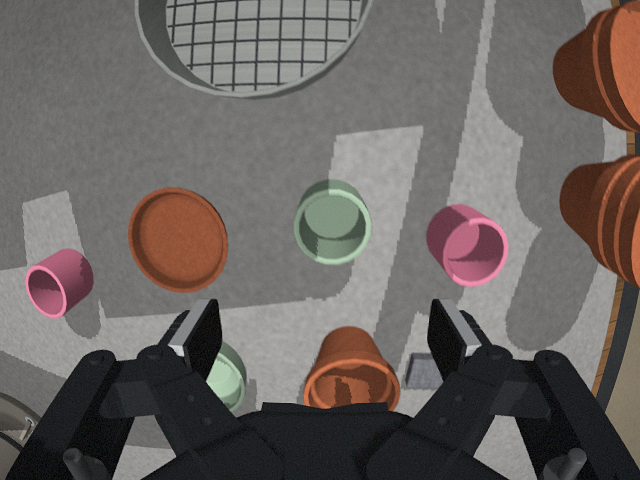

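The wrist view shows the celadon pot standing upright, rim centre about (333,227). The pink pot is at (467,245) and the saucer at (179,240), both well clear.

```bash
python3 - <<'E'
from h import *
c=cam('wrist')
print([onz(c,*p,.06).round(4) for p in((333,227),(294,222),(371,226))])
for i in range(6):
    o=bot.get_obs(); print(np.round(o['eef_pos'],4))
    if i<1: cam('top')
g=onz(c,333,227,.06); plan((g[0],g[1],.038),81.6,4)
E
```

```text
[array([0.6109, 0.3343, 0.06  ]), array([0.5824, 0.3425, 0.06  ]), array([0.6397, 0.3309, 0.06  ])]
[0.6055 0.3353 0.2104]
[0.6057 0.3351 0.2108]
[0.6057 0.3351 0.2108]
[0.6057 0.3351 0.2108]
[0.6057 0.3351 0.2108]
[0.6057 0.3351 0.2108]
pos [0.6057 0.3351 0.2108] xang 81.47 w [ 0.001  0.001 -0.002] d mm [   5.2   -0.7 -172.8] F [-0.7  1.2 -0.3] t 3.7
[ 0  1 43] [ 0.     0.    -0.001]
[ 0  1 43] [ 0.     0.    -0.001]
[ 0  1 43] [ 0.     0.    -0.001]
[ 0  1 43] [ 0.     0.    -0.001]
```

>>> {"fn": "drive_tool", "kwargs": {
  "series": [1,0,2,45,0,0,0,1,0,2,45,0,0,0,1,0,1,45,0,0,0,1,0,0,37,0,0,0,1,0,0,0,0,0,0,0,1,0,0,0,0,0,0,0]
}}

```text
validation failed for argument at $.se...
```

```bash
python3 - <<'E'
from h import *
c=cam('wrist');cv2.imwrite('pics/w3.png',c['pixels'][150:,100:540]); plan((.611,.335,.038),81.6,1)
E
```

```text
pos [0.6057 0.3351 0.211 ] xang 81.47 w [ 0.001  0.001 -0.002] d mm [ 5.30e+00 -1.00e-01 -1.73e+02] F [ 1.1 -0.1 -0.3] t 3.75
[  1   5 173] [ 0.001  0.001 -0.002]
```

View pics/w3.png

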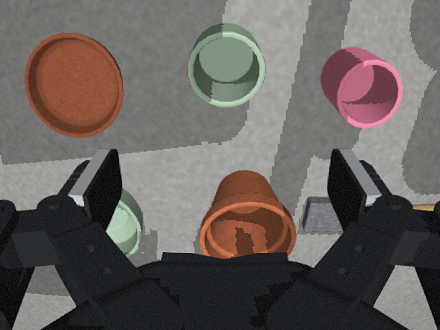

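The descent was refused with a truncated validation message, and the picture and pose (z 0.211) show the arm has not moved. I'll count the numbers and resend it.

>>> {"fn": "drive_tool", "kwargs": {
  "series": [1,0,2,45,0,0,0,1,0,2,45,0,0,0,1,0,1,45,0,0,0,1,0,0,37,0,0,0,1,0,0,0,0,0,0]
}}

```text
t: 4.38
eef_pos: [0.6085, 0.3338, 0.0359]
tool_rot: [0.0, 0.757, 0.653, -0.003]
contact_force: [0.3, 0.4, 0.7]
gripper_width: 0.999
```

>>> {"fn": "drive_tool", "kwargs": {
  "series": [-1,0,0,0,0,0,0,-1,0,0,0,0,0,0,-1,0,0,0,0,0,0,-1,0,0,0,0,0,0,-1,0,0,0,0,0,0],
  "force": 30
}}

```text
t: 5.0
eef_pos: [0.6109, 0.3374, 0.0412]
tool_rot: [0.0, 0.757, 0.654, 0.002]
contact_force: [-1.5, -1.3, 6.9]
gripper_width: 0.701
```

>>> {"fn": "drive_tool", "kwargs": {
  "series": [-1,0,0,-30,0,0,0,-1,0,0,-50,0,0,0,-1,0,0,-60,0,0,0,-1,0,0,-60,0,0,0,-1,0,0,0,0,0,0]
}}

```text
t: 5.62
eef_pos: [0.6121, 0.3389, 0.2462]
tool_rot: [0.001, 0.757, 0.654, 0.006]
contact_force: [0.4, 0.2, -2.2]
gripper_width: 0.7
```

```bash
python3 - <<'E'
from h import *
plan((.5242,-.0269,.24),81.6,8); print(bot.get_obs()['gripper_width'])
E
```

```text
pos [0.6121 0.3389 0.2462] xang 81.62 w [ 0.01  -0.008  0.   ] d mm [ -87.9 -365.8   -6.2] F [ 0.4  0.2 -2.2] t 5.625
[-47  -4   0] [ 0.001 -0.001  0.   ]
[-47  -4   0] [ 0.001 -0.001  0.   ]
[-47  -4   0] [ 0.001 -0.001  0.   ]
[-47  -4   1] [ 0.001 -0.001  0.   ]
[-47  -4   1] [ 0.001 -0.001  0.   ]
[-47  -4   1] [ 0.001 -0.001  0.   ]
[-47  -4   1] [ 0.001 -0.001  0.   ]
[-47  -4   1] [ 0.001 -0.001  0.   ]
0.700035110999491
```

>>> {"fn": "drive_tool", "kwargs": {
  "series": [-1,-30,-4,0,0,0,0,-1,-47,-4,0,0,0,0,-1,-47,-4,0,0,0,0,-1,-47,-4,0,0,0,0,-1,-47,-4,0,0,0,0,-1,-47,-4,0,0,0,0,-1,-47,-4,0,0,0,0,-1,-40,-4,0,0,0,0,-1,-24,-2,0,0,0,0,-1,0,0,0,0,0,0,-1,0,0,0,0,0,0]
}}

```text
t: 7.0
eef_pos: [0.5213, -0.0295, 0.2383]
tool_rot: [-0.0, 0.757, 0.654, 0.0]
contact_force: [0.1, 0.2, -2.0]
gripper_width: 0.703
```

```bash
python3 - <<'E'
from h import *
c=cam('wrist');t=cam('top')
im=np.zeros((480,800,3),np.uint8); im[:,:480]=c['pixels'][:,80:560]; im[:300,480:800]=cv2.resize(t['pixels'][215:275,310:374],(320,300),interpolation=cv2.INTER_CUBIC)
cv2.imwrite('pics/w4.png',im); plan((.5242,-.0269,.145),81.6,4)
for b in((.5565,.0076,.146),(.5028,.0155,.146),(.5441,-.069,.146),(.4906,-.0606,.146)): print(proj(c,b)-[80,0])
E
```

```text
pos [ 0.5214 -0.029   0.2383] xang 81.76 w [ 0.    -0.001  0.003] d mm [  2.8   2.1 -93.3] F [-0.4 -0.1 -2.3] t 7.1
[ 1  1 23] [ 0.    -0.     0.001]
[ 1  1 23] [ 0.    -0.     0.001]
[ 1  1 23] [ 0.    -0.     0.001]
[ 1  1 23] [ 0.    -0.     0.001]
[295.74664311 183.41449825]
[202.57498752 183.15726296]
[288.79475136 303.48684297]
[204.909088   302.75403824]
```

View pics/w4.png

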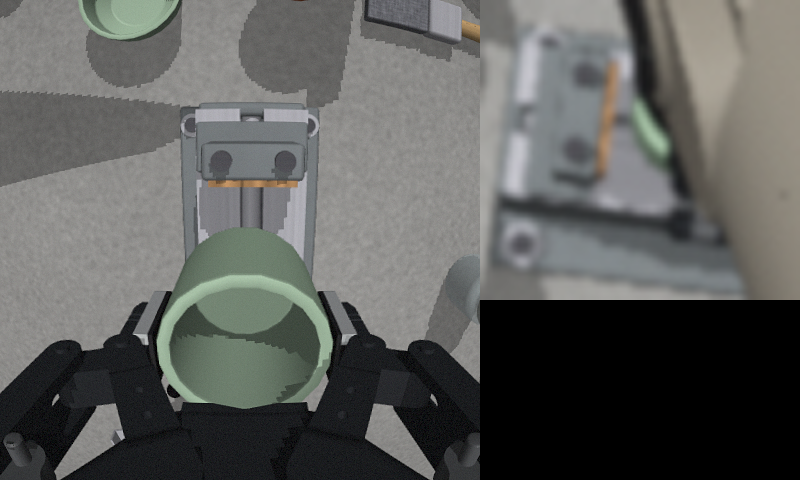

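>>> {"fn": "drive_tool", "kwargs": {
  "series": [-1,2,3,25,0,0,0,-1,0,0,30,0,0,0,-1,0,0,20,0,0,0,-1,0,0,8,0,0,0,-1,0,0,0,0,0,0,-1,0,0,0,0,0,0]
}}

```text
t: 7.85
eef_pos: [0.5252, -0.0286, 0.1562]
tool_rot: [0.001, 0.757, 0.654, 0.001]
contact_force: [0.8, -0.7, -1.7]
gripper_width: 0.699
```

>>> {"fn": "drive_tool", "kwargs": {
  "series": [-1,0,0,3,0,0,0,-1,0,0,2,0,0,0,-1,0,0,0,0,0,0,-1,0,0,0,0,0,0]
}}

```text
t: 8.35
eef_pos: [0.5245, -0.029, 0.1503]
tool_rot: [0.0, 0.757, 0.654, 0.0]
contact_force: [-0.3, 0.4, -1.6]
gripper_width: 0.7
```

```bash
python3 - <<'E'
from h import *
plan((.5242,-.0269,.145),81.6,1)
E
```

```text
pos [ 0.5245 -0.029   0.1503] xang 81.63 w [0.    0.    0.001] d mm [-0.3  2.1 -5.3] F [-0.3  0.4 -1.6] t 8.35
[ 2 -1  5] [0.    0.    0.001]
```

>>> {"fn": "drive_tool", "kwargs": {
  "series": [-1,0,0,2,0,0,0,-1,0,0,1,0,0,0,-1,0,0,0,0,0,0]
}}

```text
t: 8.72
eef_pos: [0.5245, -0.0289, 0.1473]
tool_rot: [-0.0, 0.757, 0.654, -0.0]
contact_force: [-0.7, 0.8, -2.8]
gripper_width: 0.701
```

>>> {"fn": "drive_tool", "kwargs": {
  "series": [-1,0,0,1,0,0,0,-1,0,0,1,0,0,0,-1,0,0,0,0,0,0]
}}

```text
t: 9.1
eef_pos: [0.5245, -0.029, 0.1471]
tool_rot: [0.0, 0.757, 0.654, -0.0]
contact_force: [-7.1, -1.2, 16.8]
gripper_width: 0.697
```

>>> {"fn": "drive_tool", "kwargs": {
  "series": [-1,0,0,-1,0,0,0,1,0,0,0,0,0,0,1,0,0,0,0,0,0,1,0,0,0,0,0,0,1,0,0,0,0,0,0]
}}

```text
t: 9.72
eef_pos: [0.5245, -0.0289, 0.1462]
tool_rot: [-0.0, 0.757, 0.654, -0.0]
contact_force: [-0.4, 0.5, -1.3]
gripper_width: 1.001
```

>>> {"fn": "drive_tool", "kwargs": {
  "series": [1,0,0,-30,0,0,0,1,0,0,-50,0,0,0,1,-20,0,-40,0,0,0,1,-40,0,0,0,0,0,1,0,0,0,0,0,0]
}}

```text
t: 10.35
eef_pos: [0.5153, -0.092, 0.2665]
tool_rot: [0.001, 0.759, 0.651, -0.001]
contact_force: [0.3, 0.6, 0.7]
gripper_width: 1.003
```

```bash
python3 - <<'E'
from h import *
plan((.5007,-.1929,.26),81.6,4); print(bot.get_obs()['q'])
c=cam('wrist');cv2.imwrite('pics/w5.png',c['pixels'])
E
```

```text
pos [ 0.5153 -0.092   0.2665] xang 81.31 w [ 0.     0.002 -0.005] d mm [ -14.6 -100.9   -6.5] F [0.3 0.6 0.7] t 10.35
[-25   0   2] [ 0.     0.    -0.001]
[-25   0   2] [ 0.     0.    -0.001]
[-25   0   2] [ 0.     0.    -0.001]
[-25   0   2] [ 0.     0.    -0.001]
[ 0.48269915  0.25489884 -0.50059028  1.87336055  0.14229404  1.04771901
 -0.22735774]
```

View pics/w5.png

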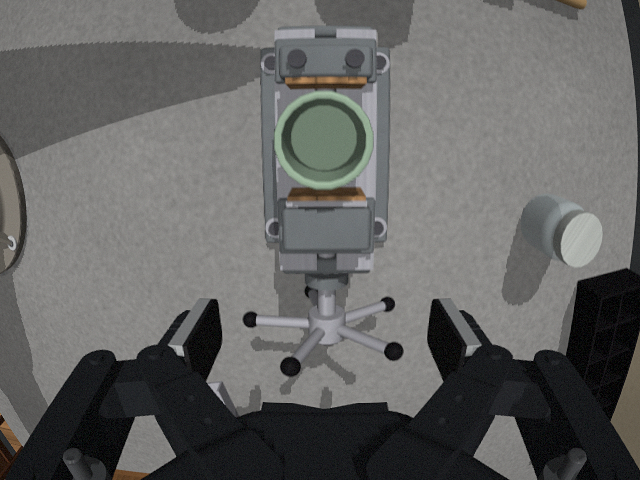

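The wrist view shows the pot upright on the bed between the corks, centre (323,140), with cork edges at y≈84 and y≈192. The wheel balls are at (388,304), (394,351), (290,366), (250,320) and (311,292). Next I work out the wheel's phase.

```bash
cat >> h.py <<'E'
ey=np.array([.1461,.9893,0]);ex=np.array([.9893,-.1461,0]);ez=np.array([0,0,1.])
HUB=np.array([.5007,-.1929,.09]); ORG=HUB+.160*ey
def wheel(c,px):
    o,d=ray(c,*px); s=((HUB-o)@ey)/(d@ey); p=o+s*d-HUB; return np.degrees(np.arctan2(p@ex,p[2])).round(1),(np.hypot(p@ex,p[2])*1e3).round(1)
def V():
    s=bot.get_obs(); p=np.array(s['eef_pos'])-HUB; F=np.array(s['contact_force']); return np.round([p@ex*1e3,p@ey*1e3,p[2]*1e3],1),np.round([F@ex,F@ey,F[2]],1),s['t']
E
python3 - <<'E'
from h import *
c=cam('wrist'); print('V',V())
for p in((388,304),(394,351),(290,366),(250,320),(311,292),(326,325)): print(p,wheel(c,p))
v=lambda u,vv,z:(lambda q:((q@ex*1e3).round(1),(q@ey*1e3).round(1)))(onz(c,u,vv,z)-ORG)
print('backcork',v(285,86,.146),v(365,86,.146),'front',v(285,190,.146),v(364,190,.146))
print('pot rim',v(324,140,.166),v(275,140,.166),v(373,140,.166),v(324,188,.166),v(324,92,.166))
E
```

```text
V (array([ -0.6, 105.5, 176.1]), array([-1.6,  0.5, -0.4]), 10.45)
(388, 304) (np.float64(125.1), np.float64(80.1))
(394, 351) (np.float64(54.6), np.float64(70.2))
(290, 366) (np.float64(-25.1), np.float64(66.3))
(250, 320) (np.float64(-99.6), np.float64(73.9))
(311, 292) (np.float64(-168.4), np.float64(78.6))
(326, 325) (np.float64(174.1), np.float64(4.7))
backcork (np.float64(-25.9), np.float64(45.4)) (np.float64(25.2), np.float64(45.4)) front (np.float64(-26.8), np.float64(-22.9)) (np.float64(25.3), np.float64(-23.0))
pot rim (np.float64(-1.0), np.float64(10.5)) (np.float64(-30.1), np.float64(10.9)) (np.float64(28.0), np.float64(10.8)) (np.float64(-1.1), np.float64(-18.4)) (np.float64(-1.0), np.float64(39.2))
```

>>> {"fn": "drive_tool", "kwargs": {
  "series": [-1,-54,-20,0,0,0,0,-1,-53,-20,0,0,0,0,-1,0,-16,20,0,0,0,-1,0,0,0,0,0,0,-1,0,0,0,0,0,0],
  "force": 20
}}

```text
t: 11.08
eef_pos: [0.4462, -0.1847, 0.2468]
tool_rot: [0.0, 0.756, 0.655, 0.001]
contact_force: [-0.9, -0.8, -0.6]
gripper_width: 0.001
```

```bash
python3 - <<'E'
from h import *
print(V(),bot.get_obs()['gripper_width']); plan(HUB,81.6,1)
c=cam('wrist');cv2.imwrite('pics/w6.png',c['pixels'][200:,100:540]);E=0
E
```

```text
(array([-5.520e+01,  1.000e-01,  1.568e+02]), array([-0.8, -0.9, -0.6]), 11.075) 0.0008232665652172129
pos [ 0.4462 -0.1847  0.2468] xang 81.79 w [ 0.001 -0.001  0.003] d mm [  54.5   -8.2 -156.8] F [-0.9 -0.8 -0.6] t 11.075
[  0  55 157] [ 0.001 -0.001  0.003]
```

View pics/w6.png

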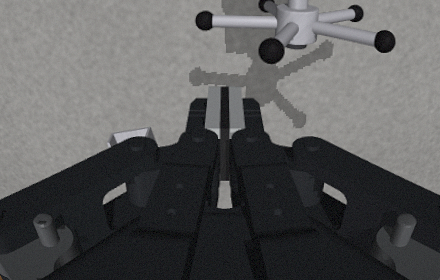

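>>> {"fn": "drive_tool", "kwargs": {
  "series": [-1,-1,0,40,0,0,0,-1,0,0,40,0,0,0,-1,0,0,20,0,0,0,-1,0,0,0,0,0,0]
}}

```text
t: 11.62
eef_pos: [0.445, -0.186, 0.1455]
tool_rot: [-0.001, 0.756, 0.654, -0.0]
contact_force: [-0.4, -0.1, 1.1]
gripper_width: -0.003
```

>>> {"fn": "drive_tool", "kwargs": {
  "series": [-1,0,8,0,0,0,0,-1,0,8,0,0,0,0]
}}

```text
t: 11.88
eef_pos: [0.4581, -0.1889, 0.1474]
tool_rot: [-0.002, 0.757, 0.654, -0.003]
contact_force: [-24.4, 6.7, 38.4]
gripper_width: 0.001
```

```bash
python3 - <<'E'
from h import *
print(V()); c=cam('wrist');print(V());cv2.imwrite('pics/w7.png',c['pixels'][120:,100:540])
E
```

```text
(array([-42.8,  -2.2,  57.4]), array([-25.2,   3.1,  38.4]), 11.875)
(array([-41.3,  -2.2,  58.1]), array([-11.8,   1.2,  12.8]), 11.925)
```

View pics/w7.png

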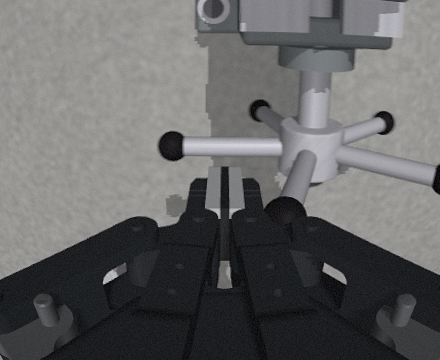

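The fingers touched the ball too far up, on the wide linkage, and the ball pushed them upward. I'll back off and work nearer the fingertips.

>>> {"fn": "drive_tool", "kwargs": {
  "series": [-1,0,-16,0,0,0,0,-1,0,0,-17,0,0,0,-1,0,0,0,0,0,0]
}}

```text
t: 12.3
eef_pos: [0.4468, -0.1875, 0.1657]
tool_rot: [0.002, 0.757, 0.654, 0.001]
contact_force: [-0.2, -0.0, -0.7]
gripper_width: -0.001
```

>>> {"fn": "drive_tool", "kwargs": {
  "series": [-1,0,6,0,0,0,0,-1,0,4,0,0,0,0]
}}

```text
t: 12.55
eef_pos: [0.4553, -0.1885, 0.1633]
tool_rot: [0.0, 0.757, 0.654, 0.0]
contact_force: [0.2, 0.2, -0.7]
gripper_width: 0.003
```

>>> {"fn": "drive_tool", "kwargs": {
  "series": [-1,0,4,0,0,0,0]
}}

```text
t: 12.68
eef_pos: [0.4589, -0.189, 0.163]
tool_rot: [-0.0, 0.757, 0.654, -0.0]
contact_force: [0.2, 0.6, -0.0]
gripper_width: 0.0
```

>>> {"fn": "drive_tool", "kwargs": {
  "series": [-1,0,4,0,0,0,0]
}}

```text
t: 12.8
eef_pos: [0.4602, -0.1892, 0.1626]
tool_rot: [-0.002, 0.757, 0.654, -0.002]
contact_force: [-13.7, 2.9, 9.1]
gripper_width: 0.001
```

```bash
python3 - <<'E'
from h import *
print(V())
E
```

```text
(array([-40.6,  -2.3,  72.6]), array([-14. ,   0.8,   9.1]), 12.8)
```

>>> {"fn": "drive_tool", "kwargs": {
  "series": [-1,0,7,-2,0,0,0,-1,0,6,-1,0,0,0,-1,0,6,-1,0,0,0,-1,0,6,0,0,0,0,-1,0,6,0,0,0,0,-1,0,6,0,0,0,0]
}}

```text
t: 13.55
eef_pos: [0.4967, -0.1951, 0.1665]
tool_rot: [-0.002, 0.757, 0.653, -0.002]
contact_force: [-6.8, 0.8, 2.4]
gripper_width: 0.004
```

```bash
python3 - <<'E'
from h import *
print(V())
E
```

```text
(array([-3.6, -2.7, 76.5]), array([-6.8, -0.2,  2.4]), 13.55)
```

>>> {"fn": "drive_tool", "kwargs": {
  "series": [-1,0,9,2,0,0,0,-1,0,9,3,0,0,0,-1,0,9,5,0,0,0,-1,0,8,6,0,0,0]
}}

```text
t: 14.05
eef_pos: [0.5315, -0.2002, 0.1505]
tool_rot: [-0.002, 0.757, 0.653, -0.002]
contact_force: [-8.9, -0.0, 7.2]
gripper_width: 0.001
```

```bash
python3 - <<'E'
from h import *
print(V())
E
```

```text
(array([31.5, -2.7, 60.5]), array([-8.8, -1.3,  7.2]), 14.05)
```

>>> {"fn": "drive_tool", "kwargs": {
  "series": [-1,0,-6,0,0,0,0,-1,0,0,-50,0,0,0,-1,0,-39,0,0,0,0,-1,0,-39,0,0,0,0,-1,0,0,36,0,0,0,-1,0,0,0,0,0,0]
}}

```text
t: 14.8
eef_pos: [0.4488, -0.1875, 0.164]
tool_rot: [-0.002, 0.757, 0.654, -0.001]
contact_force: [-0.1, -0.0, 1.1]
gripper_width: 0.001
```

>>> {"fn": "drive_tool", "kwargs": {
  "series": [-1,0,10,0,0,0,0,-1,0,7,-2,0,0,0,-1,0,6,-1,0,0,0,-1,0,6,-1,0,0,0,-1,0,6,0,0,0,0,-1,0,6,0,0,0,0]
}}

```text
t: 15.55
eef_pos: [0.4907, -0.1942, 0.1705]
tool_rot: [-0.001, 0.757, 0.653, -0.001]
contact_force: [-7.8, -0.1, 5.9]
gripper_width: 0.003
```

```bash
python3 - <<'E'
from h import *
print(V())
E
```

```text
(array([-9.7, -2.8, 80.5]), array([-7.7, -1.2,  5.9]), 15.55)
```

>>> {"fn": "drive_tool", "kwargs": {
  "series": [-1,0,6,3,0,0,0,-1,0,9,3,0,0,0,-1,0,9,4,0,0,0,-1,0,9,5,0,0,0,-1,0,8,5,0,0,0]
}}

```text
t: 16.18
eef_pos: [0.5309, -0.2001, 0.1501]
tool_rot: [-0.001, 0.757, 0.653, -0.002]
contact_force: [-8.7, 0.6, 6.7]
gripper_width: -0.001
```

>>> {"fn": "drive_tool", "kwargs": {
  "series": [-1,0,-6,0,0,0,0,-1,0,0,-50,0,0,0,-1,0,-39,0,0,0,0,-1,0,-39,0,0,0,0,-1,0,0,38,0,0,0,-1,0,0,0,0,0,0]
}}

```text
t: 16.92
eef_pos: [0.4477, -0.1872, 0.1607]
tool_rot: [-0.001, 0.757, 0.654, -0.0]
contact_force: [-0.8, 0.7, 0.3]
gripper_width: 0.005
```

```bash
python3 - <<'E'
from h import *
print(V());c=cam('top');s=cam('scene')
im=np.zeros((600,800,3),np.uint8)
im[:300,:540]=cv2.resize(c['pixels'][210:285,305:440],(540,300),interpolation=cv2.INTER_CUBIC)
im[300:600,:540]=cv2.resize(s['pixels'][175:250,230:365],(540,300),interpolation=cv2.INTER_CUBIC)
cv2.imwrite('pics/c8.png',im)
E
```

```text
(array([-53.3,  -2.1,  70.7]), array([-0.9,  0.6,  0.3]), 16.925)
```

View pics/c8.png

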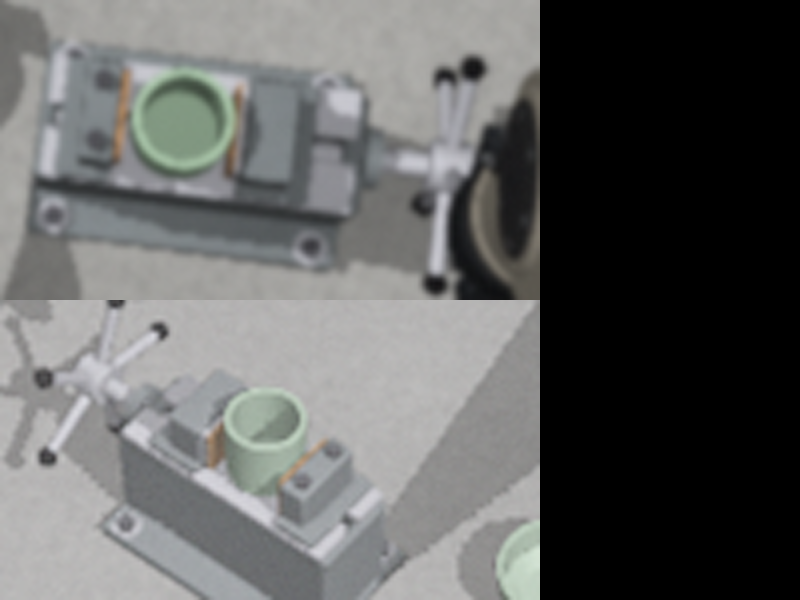

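The pot stands between the jaws and the wheel is back in the same phase after 144°, so the jaw has moved 10 mm. The corks in the top view (back edge ~122, front edge ~236 in the crop) leave about 6–7 mm to spare. Stroke 3 is expected to run free.

>>> {"fn": "drive_tool", "kwargs": {
  "series": [-1,0,11,-3,0,0,0,-1,0,7,-1,0,0,0,-1,0,6,-1,0,0,0,-1,0,6,-1,0,0,0,-1,0,6,0,0,0,0,-1,0,6,0,0,0,0]
}}

```text
t: 17.77
eef_pos: [0.4896, -0.1941, 0.1686]
tool_rot: [-0.001, 0.757, 0.653, -0.001]
contact_force: [-8.0, 0.3, 6.7]
gripper_width: 0.003
```

>>> {"fn": "drive_tool", "kwargs": {
  "series": [-1,0,6,2,0,0,0]
}}

```text
t: 17.9
eef_pos: [0.4958, -0.195, 0.1667]
tool_rot: [-0.0, 0.757, 0.653, -0.001]
contact_force: [-6.4, -0.2, 6.4]
gripper_width: 0.005
```

>>> {"fn": "drive_tool", "kwargs": {
  "series": [-1,0,6,2,0,0,0]
}}

```text
t: 18.02
eef_pos: [0.5017, -0.1958, 0.1646]
tool_rot: [-0.001, 0.757, 0.653, -0.001]
contact_force: [-6.8, 0.4, 5.1]
gripper_width: 0.0
```

>>> {"fn": "drive_tool", "kwargs": {
  "series": [-1,0,6,2,0,0,0]
}}

```text
t: 18.15
eef_pos: [0.5077, -0.1967, 0.1625]
tool_rot: [-0.0, 0.757, 0.653, -0.001]
contact_force: [-6.2, 0.2, 5.7]
gripper_width: -0.002
```

```bash
python3 - <<'E'
from h import *
print(V())
E
```

```text
(array([ 7.5, -2.8, 72.5]), array([-6.2, -0.7,  5.7]), 18.15)
```

>>> {"fn": "drive_tool", "kwargs": {
  "series": [-1,0,6,2,0,0,0]
}}

```text
t: 18.27
eef_pos: [0.5135, -0.1976, 0.1605]
tool_rot: [-0.001, 0.757, 0.653, -0.001]
contact_force: [-7.7, 0.1, 4.4]
gripper_width: -0.002
```

>>> {"fn": "drive_tool", "kwargs": {
  "series": [-1,0,6,3,0,0,0]
}}

```text
t: 18.4
eef_pos: [0.5193, -0.1984, 0.1574]
tool_rot: [-0.001, 0.757, 0.653, -0.001]
contact_force: [-8.1, 0.8, 5.3]
gripper_width: -0.002
```

>>> {"fn": "drive_tool", "kwargs": {
  "series": [-1,0,6,3,0,0,0]
}}

```text
t: 18.52
eef_pos: [0.5247, -0.1992, 0.1542]
tool_rot: [-0.001, 0.757, 0.653, -0.002]
contact_force: [-9.2, 0.6, 5.3]
gripper_width: -0.003
```

>>> {"fn": "drive_tool", "kwargs": {
  "series": [-1,0,6,4,0,0,0]
}}

```text
t: 18.65
eef_pos: [0.53, -0.2, 0.15]
tool_rot: [-0.002, 0.757, 0.653, -0.002]
contact_force: [-10.5, 1.8, 8.4]
gripper_width: -0.001
```

```bash
python3 - <<'E'
from h import *
print(V())
E
```

```text
(array([30.1, -2.7, 60. ]), array([-10.6,   0.2,   8.4]), 18.65)
```

```bash
python3 - <<'E'
from h import *
c=cam('top');s=cam('scene');print(V())
im=np.zeros((600,800,3),np.uint8)
im[:400,:800]=cv2.resize(c['pixels'][220:260,325:405],(800,400),interpolation=cv2.INTER_CUBIC)
im[400:600,:400]=cv2.resize(s['pixels'][195:240,265:355],(400,200),interpolation=cv2.INTER_CUBIC)
cv2.imwrite('pics/c9.png',im)
E
```

```text
(array([30.8, -2.7, 59.7]), array([-6. , -0.5,  2.7]), 18.75)
```

View pics/c9.png

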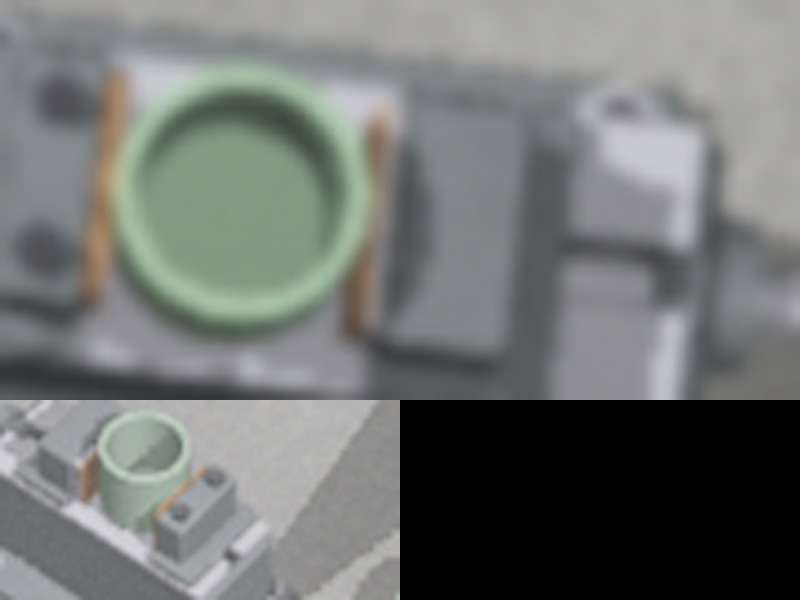

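The crop shows the rim edges (113 and 375) level with both cork edges (~116 and ~364), so contact is just beginning. The torque rose as well, from about 0.60 to 0.71 N m. I'll go on in small steps and read the force after each.

>>> {"fn": "drive_tool", "kwargs": {
  "series": [-1,0,1.5,1.5,0,0,0]
}}

```text
t: 18.88
eef_pos: [0.5316, -0.2002, 0.1487]
tool_rot: [-0.002, 0.757, 0.653, -0.002]
contact_force: [-9.7, 2.1, 8.6]
gripper_width: -0.002
```

```bash
cat >> h.py <<'E'
def T(hw=7):
    p,F,t=V(); x,z=p[0]+hw,p[2]-22; print(t,p,F,'T',round((-z*F[0]+x*F[2])/1e3,3),'r',np.hypot(x,z).round(1),'ang',np.degrees(np.arctan2(x,z)).round(1))
E
python3 -c "
from h import *
T()"
```

```text
18.875 [31.7 -2.7 58.7] [-9.9  0.7  8.6] T 0.696 r 53.3 ang 46.5
```

>>> {"fn": "drive_tool", "kwargs": {
  "series": [-1,0,1.5,1.5,0,0,0]
}}

```text
t: 19.0
eef_pos: [0.533, -0.2004, 0.1473]
tool_rot: [-0.002, 0.757, 0.653, -0.002]
contact_force: [-10.6, 0.7, 8.6]
gripper_width: 0.0
```

```bash
python3 -c "
from h import *
T()"
```

```text
19.0 [33.1 -2.7 57.3] [-10.6  -0.8   8.6] T 0.719 r 53.4 ang 48.6
```

>>> {"fn": "drive_tool", "kwargs": {
  "series": [-1,0,1.3,1.6,0,0,0]
}}

```text
t: 19.12
eef_pos: [0.5343, -0.2006, 0.1458]
tool_rot: [-0.002, 0.757, 0.653, -0.002]
contact_force: [-10.2, 1.6, 9.2]
gripper_width: -0.003
```

```bash
python3 -c "
from h import *
T()"
```

```text
19.125 [34.4 -2.7 55.8] [-10.3   0.1   9.2] T 0.729 r 53.4 ang 50.8
```

>>> {"fn": "drive_tool", "kwargs": {
  "series": [-1,0,1.3,1.6,0,0,0]
}}

```text
t: 19.25
eef_pos: [0.5357, -0.2008, 0.1442]
tool_rot: [-0.002, 0.757, 0.653, -0.002]
contact_force: [-10.6, 0.9, 10.3]
gripper_width: -0.003
```

```bash
python3 -c "
from h import *
T()"
```

```text
19.25 [35.8 -2.7 54.2] [-10.6  -0.7  10.3] T 0.782 r 53.6 ang 53.0
```

>>> {"fn": "drive_tool", "kwargs": {
  "series": [-1,0,1.2,1.7,0,0,0]
}}

```text
t: 19.38
eef_pos: [0.5369, -0.201, 0.1427]
tool_rot: [-0.001, 0.757, 0.653, -0.002]
contact_force: [-11.3, 1.2, 11.3]
gripper_width: -0.002
```

```bash
python3 - <<'E'
from h import *
T();c=cam('wrist');t=cam('top');cv2.imwrite('pics/top10.png',t['pixels']);T()
# dark ball centres, wrist
g=c['pixels'].max(2)
E
```

```text
19.375 [37.  -2.7 52.7] [-11.4  -0.5  11.3] T 0.847 r 53.7 ang 55.1
19.475 [37.1 -2.7 52.5] [-9.3  0.2  9.1] T 0.685 r 53.6 ang 55.3
```

>>> {"fn": "drive_tool", "kwargs": {
  "series": [-1,0,1.2,1.7,0,0,0]
}}

```text
t: 19.6
eef_pos: [0.5381, -0.2012, 0.1411]
tool_rot: [-0.001, 0.757, 0.653, -0.002]
contact_force: [-12.2, 2.0, 11.9]
gripper_width: 0.001
```

```bash
python3 - <<'E'
from h import *
T();cam('top');T()
E
```

```text
19.6 [38.2 -2.7 51.1] [-12.3   0.2  11.9] T 0.896 r 53.8 ang 57.2
19.65 [38.3 -2.7 50.9] [-10.8  -0.7  10.5] T 0.788 r 53.7 ang 57.5
```

>>> {"fn": "drive_tool", "kwargs": {
  "series": [-1,0,0.6,0.8,0,0,0]
}}

```text
t: 19.77
eef_pos: [0.5386, -0.2012, 0.1403]
tool_rot: [-0.001, 0.757, 0.653, -0.002]
contact_force: [-10.8, 1.2, 11.2]
gripper_width: 0.0
```

```bash
python3 - <<'E'
from h import *
T()
E
```

```text
19.775 [38.7 -2.7 50.3] [-10.9  -0.4  11.2] T 0.82 r 53.8 ang 58.2
```

>>> {"fn": "drive_tool", "kwargs": {
  "series": [-1,0,-8,-6,0,0,0,-1,0,-4,-40,0,0,0,-1,0,-20,-60,0,0,0,-1,40,-10,-40,0,0,0,-1,40,0,0,0,0,0,-1,0,0,0,0,0,0]
}}

```text
t: 20.52
eef_pos: [0.5122, -0.112, 0.2866]
tool_rot: [0.001, 0.755, 0.656, 0.002]
contact_force: [0.2, -0.2, -1.0]
gripper_width: 0.001
```

```bash
python3 - <<'E'
from h import *
c=cam('wrist');s=cam('scene');print(V())
im=np.zeros((480,800,3),np.uint8); im[:,:440]=c['pixels'][:,100:540]; im[:360,440:800]=cv2.resize(s['pixels'][165:255,240:330],(360,360),interpolation=cv2.INTER_CUBIC)
cv2.imwrite('pics/w11.png',im)
E
```

```text
(array([ -0.9,  77.7, 195.1]), array([ 0.1, -0.5, -0.9]), 20.625)
```

View pics/w11.png

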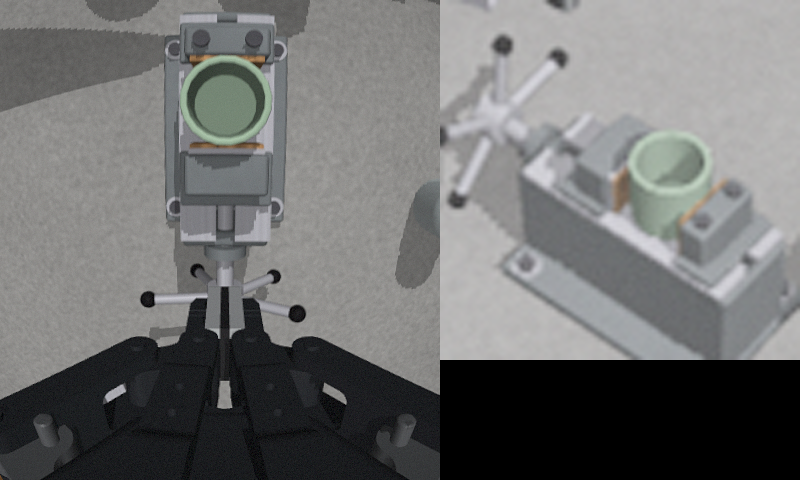

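The pot stands upright between both corks. To confirm the torque, I'll push the next spoke on its ball, where the lever arm is well known (about 72 mm). A loose wheel would turn at about 8 N there, and a firm one needs about 11 N.

>>> {"fn": "drive_tool", "kwargs": {
  "series": [-1,-40,-24,0,0,0,0,-1,-40,-24,0,0,0,0,-1,0,0,45,0,0,0,-1,0,0,45,0,0,0,-1,0,0,28,0,0,0,-1,0,0,0,0,0,0]
}}

```text
t: 21.38
eef_pos: [0.4498, -0.1888, 0.1644]
tool_rot: [-0.002, 0.757, 0.653, -0.001]
contact_force: [0.2, 1.0, 0.7]
gripper_width: -0.001
```

>>> {"fn": "drive_tool", "kwargs": {
  "series": [-1,0,6,0,0,0,0,-1,0,4,0,0,0,0,-1,0,2,0,0,0,0]
}}

```text
t: 21.75
eef_pos: [0.4644, -0.1901, 0.1672]
tool_rot: [0.001, 0.757, 0.654, 0.001]
contact_force: [-0.1, -0.1, -0.6]
gripper_width: 0.002
```

```bash
cat >> h.py <<'E'
def TB(hw=7):
    p,F,t=V(); x=p[0]+hw+8; z=np.sqrt(72**2-x*x); print(t,p,F,'T',round((-z*F[0]+x*F[2])/1e3,3),'th',np.degrees(np.arctan2(x,z)).round(1))
E
python3 -c "
from h import *
TB()"
```

```text
21.75 [-36.3  -2.5  77.2] [-0.1 -0.1 -0.6] T 0.02 th -17.2
```

>>> {"fn": "drive_tool", "kwargs": {
  "series": [-1,0,2,0,0,0,0]
}}

```text
t: 21.88
eef_pos: [0.4657, -0.1902, 0.1667]
tool_rot: [0.0, 0.757, 0.654, 0.0]
contact_force: [-0.2, 0.6, 0.0]
gripper_width: -0.003
```

>>> {"fn": "drive_tool", "kwargs": {
  "series": [-1,0,1,0,0,0,0]
}}

```text
t: 22.0
eef_pos: [0.4664, -0.1902, 0.1664]
tool_rot: [0.0, 0.757, 0.654, 0.0]
contact_force: [0.2, -0.2, -1.1]
gripper_width: -0.002
```

```bash
python3 -c "
from h import *
TB()"
```

```text
22.0 [-34.3  -2.3  76.4] [ 0.3 -0.1 -1.1] T 0.0 th -15.5
```

>>> {"fn": "drive_tool", "kwargs": {
  "series": [-1,0,1,0,0,0,0]
}}

```text
t: 22.12
eef_pos: [0.4667, -0.1903, 0.1661]
tool_rot: [-0.0, 0.757, 0.654, -0.0]
contact_force: [-3.4, 0.6, 3.5]
gripper_width: 0.0
```

>>> {"fn": "drive_tool", "kwargs": {
  "series": [-1,0,1,0,0,0,0]
}}

```text
t: 22.25
eef_pos: [0.467, -0.1903, 0.166]
tool_rot: [-0.001, 0.757, 0.654, -0.001]
contact_force: [-7.1, 1.5, 7.7]
gripper_width: 0.001
```

```bash
python3 -c "
from h import *
TB()"
```

```text
22.25 [-33.7  -2.4  76. ] [-7.2  0.4  7.7] T 0.357 th -15.1
```

>>> {"fn": "drive_tool", "kwargs": {
  "series": [-1,0,1,-0.3,0,0,0]
}}

```text
t: 22.38
eef_pos: [0.467, -0.1904, 0.166]
tool_rot: [-0.002, 0.757, 0.654, -0.002]
contact_force: [-8.5, 1.6, 5.9]
gripper_width: 0.002
```

```bash
python3 -c "
from h import *
TB()"
```

```text
22.375 [-33.7  -2.4  76. ] [-8.6  0.4  5.9] T 0.488 th -15.1
```

>>> {"fn": "drive_tool", "kwargs": {
  "series": [-1,0,1,-0.3,0,0,0]
}}

```text
t: 22.5
eef_pos: [0.4671, -0.1904, 0.166]
tool_rot: [-0.003, 0.757, 0.654, -0.002]
contact_force: [-10.2, 1.6, 7.3]
gripper_width: -0.001
```

```bash
python3 -c "
from h import *
TB()"
```

```text
22.5 [-33.6  -2.4  76. ] [-10.3   0.1   7.3] T 0.581 th -15.0
```

>>> {"fn": "drive_tool", "kwargs": {
  "series": [-1,0,0.8,-0.3,0,0,0]
}}

```text
t: 22.62
eef_pos: [0.4672, -0.1904, 0.1661]
tool_rot: [-0.003, 0.757, 0.653, -0.003]
contact_force: [-11.7, 0.8, 7.0]
gripper_width: 0.001
```

```bash
python3 -c "
from h import *
TB()"
```

```text
22.625 [-33.5  -2.4  76.1] [-11.7  -0.9   7. ] T 0.685 th -14.9
```

>>> {"fn": "drive_tool", "kwargs": {
  "series": [-1,0,0.8,-0.3,0,0,0]
}}

```text
t: 22.75
eef_pos: [0.4673, -0.1904, 0.1661]
tool_rot: [-0.004, 0.757, 0.653, -0.003]
contact_force: [-13.2, 2.3, 6.2]
gripper_width: 0.0
```

```bash
python3 -c "
from h import *
TB()"
```

```text
22.75 [-33.4  -2.4  76.1] [-13.4   0.4   6.2] T 0.819 th -14.8
```

The wheel held a push of about 0.82 N m with hardly any turning (0.3°), so the pot is firmly clamped. I'll stop there, back off and hand in.

>>> {"fn": "drive_tool", "kwargs": {
  "series": [-1,0,-16,0,0,0,0,-1,0,0,-50,0,0,0,-1,0,0,-60,0,0,0,-1,0,-30,-20,0,0,0,-1,0,0,0,0,0,0,-1,0,0,0,0,0,0]
}}

```text
t: 23.5
eef_pos: [0.4262, -0.1844, 0.297]
tool_rot: [0.0, 0.757, 0.654, 0.0]
contact_force: [-0.5, 0.2, 0.2]
gripper_width: 0.002
```

```bash
python3 - <<'E'
from h import *
print(V())
c=cam('top'); a=cv2.imread('pics/top0.png').astype(int)
hsv=cv2.cvtColor(c['pixels'],cv2.COLOR_BGR2HSV);m=cv2.inRange(hsv,(45,25,60),(90,120,255));n,l,st,ce=cv2.connectedComponentsWithStats(m)
print([(st[i],ce[i].round(1)) for i in range(1,n) if st[i,4]>100])
d=(np.abs(c['pixels'].astype(int)-a).max(2)>60)
print('changed other area',d[80:345,60:300].sum(), 'old pot spot',d[200:240,190:230].sum(), 'jar/brush',d[100:200,270:415].sum())
print(bot.hand_in())
E
```

```text
(array([-74.9,  -2.5, 207. ]), array([-0.5,  0.1,  0.2]), 23.5)
[(array([337, 226,  25,  28, 538], dtype=int32), array([348.5, 239.7])), (array([ 247,  259,   38,   38, 1151], dtype=int32), array([265.6, 277.5]))]
changed other area 206 old pot spot 206 jar/brush 0
the job is handed in; nothing more can be done
None
```

The celadon pot is standing upright in the vice, gripped between both cork faces, and the job is handed in. It took about 23.5 s of the 72 s allowed. I wound the star wheel clockwise with three full spoke strokes, then in small steps to about 225° in all. Then I backed off and touched nothing.

**Clamping:** The torque at the fingertip rose from about 0.60–0.70 N m running free to about 0.85–0.90 N m at the end. The next spoke then held about 0.82 N m with only about 0.3° of turning. I put the clamping force at roughly 50–85 N, inside the 30–110 N window.

**Last checks:** The pictures after winding show the pot upright with both corks against it. In the final comparison of the part of the top view with the other pots, saucer, sieve, brush and jar, the only change was where the pot used to stand. I did not compare the scoop's place.

**What failed or disagreed:**
- **Refused move:** one move call was refused for a wrong number count, and the arm did not move.
- **First touch on the wheel:** the fingers met the ball too high, giving about 46 N at the wrist in all, 38 N of it upward. I backed off at once. The contact was on the finger linkage, not the gripper's body as far as I could tell. It may still count against the 40 N limit.
- **Jaw gap:** the picture estimate was 1–2 mm wider than where the torque showed contact.
- **Free torque:** it read 0.60–0.70 N m at the fingertip against the stated 0.55, hence the wide range on the clamping force.
- **Last small step:** it read 0.82 N m, lower than the 0.90 N m just before it.

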